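Bring the tyre valve to the top

ROBOT

A 7-joint arm with a two-finger parallel gripper is mounted at the origin on the work surface. World frame = base frame: x ahead of the robot, y to its left, z up, the work surface at z = 0. Lengths are in m, angles in rad, forces in N, time in s.
With the tool pointing down it reaches from about 0.4 to 0.9 m from the base axis. Payload 5.5 kg.
Tool frame: the origin (TCP) lies midway between the tips of the shut fingers; the grasp point (between the pads) lies 19 mm behind it (manip.grip_depth is the distance from the TCP to the grasp point, in m); z points along the fingers, x is the direction in which the jaws open and shut, and the axes are right-handed (so a half turn about z gives the same grasp; the last joint's range is limited). The gripper opens to 92 mm and grips with 3 to 60 N. Pads are 19 mm wide; open, the fingers measure 130 mm over their backs; the gripper's body (75 mm by 190 mm) begins 47 mm behind the grasp point.
Start: joints at [1.43, 0.501, -0.427, 1.55, 0.221, 1.138, -0.21], TCP at [0.255, -0.598, 0.227] pointing down, gripper open.
Joint ranges: [-2.88, 2.88], [-0.31, 2.03], [-1.54, 1.56], [0.2, 2.42], [-1.41, 4.55], [0.19, 2.02], [-2.57, 2.57]. Speed limits (rad/s): [2.57, 2.57, 3.14, 3.14, 3.14, 3.14, 3.14].

INTERFACE

Orientations are given as a unit quaternion [x, y, z, w].
In Python, from bench import manip, effector, viewer gives the robot as it stands. Calls block until the motion is done:
- manip.move_pose(position, orientation): joint-space move of the TCP to a pose.
- manip.servo_line(position, ori=None, vel=0.15): straight line of the TCP; ori=None keeps the orientation; vel is the mean speed in m/s.
- manip.movej(angles): joint-space move.
- effector.open_jaws() and effector.close(f_grip=None): open the fingers fully, or close them until they stop; f_grip is the grip in N (None keeps the last).
- manip.sleep(seconds).
- manip.solve_ik(position, orientation): joint angles nearest the present ones, or None.
- viewer.get_image(name): name is "scene" or "side" or "wrist"; returns the picture (400x640x3 uint8, red, green, blue); there is no depth.
- viewer.get_calibration(name): a dict with "vfov" (degrees; the focal length in pixels is half the picture's height over the tangent of half this angle, whatever the lens; pixels are square), "cx", "cy" (the principal point, pixels), "eye" and "attitude" of the camera in the world. Camera axes: x right, y down, z forward; pixel columns grow to the right and rows downward; lengths in m; the calibration is good to about 2 mm. A picture is of the moment at which its call begins: read the wrist's pose just before it. get_calibration takes no time and is no camera call; for the wrist camera it gives the pose at the moment of the call.
A pose or a line that the arm cannot do raises manip.PlanningError and nothing moves.
- manip.hand_in(): hands the job in, once; it reports no verdict.
Readings, each from a call of its own:
- manip.current_clock(): time.
- manip.current_q(): joint angles.
- manip.current_joint_velocities(): joint speeds.
- manip.current_tau(): joint torques, N m.
- manip.current_tool_pos(): TCP position.
- manip.current_tcp_rot(): TCP orientation.
- manip.current_force(): force on the tool from outside, world axes, zero at the start.
- manip.current_wrist_torque(): the same for the moment, N m.
- manip.current_finger_gap(): finger opening in m.
Only numpy, scipy, OpenCV 4.12 (cv2) and the standard library are available. Lean on these libraries where they do the work, as an engineer would, in place of code of your own. Each camera call takes 0.05 s, during which the arm holds its last target.

TASK

The wheel in the bench stand is about to be pumped up: turn it by pushing its spokes round with the fingertips until the tyre valve is at the very top, straight above the axle, and leave the wheel standing still there. Push on the spokes only, never on the tyre or the valve stem, and do not shift or lift the stand or disturb the other things on the mat.

Things in the scene. Friction and masses are not known exactly. Their poses are not given: they have to be found in the camera images.
- stand: Steel wheel stand, loose on a 2 mm mat, 4.6 kg plus the 1.2 kg wheel. Origin: centre of the underside. x: along the axle, away from the robot and to its left (yaw 0.5 to 1.1 rad); y: in the wheel's plane; z up. Base 170 x 260 x 12 mm. Uprights 30 mm wide (y), 6 mm thick, at x = +-51 mm, top 190 mm above the underside; 10 mm axle, ends at x = +-68 mm, 18 mm nuts.
- axle (a point): Centre of the wheel, on the axle, 172 mm above the underside of the stand, midway between the uprights. The wheel turns in the stand's y-z plane: alloy hub 24 mm in radius and 66 mm wide; rim from 88 to 102 mm radius, 27 mm wide.
- wheel (a joint): Turn of the wheel about the stand's x axis, rad: 0 (or any multiple of 2 pi) = valve at the very top; grows clockwise seen from the stand's -x side, where the robot is (top moves towards the stand's -y). Starts anywhere from 1.6 to 4.7. No spring, no end stop within 3 turns. Snug bearings (0.16 N m friction, about 3 N on a spoke 55 mm from the axle) hold it wherever it is left.
- spoke (a point): Point in the middle of one of the five straight radial spokes, 55 mm from the axle, 36 degrees clockwise from the valve (seen from the stand's -x side); it turns with the wheel. Spokes at 36, 108, 180, 252, 324 degrees from the valve run from hub to rim, 16 mm wide, 43 mm deep along x here (62 mm at the hub, 26 mm at the rim). Gap between two spokes: about 48 mm wide here, open right through.
- valve (a point): Point on the rim's inner face, 88 mm from the axle, where the valve comes out, midway between two spokes. It turns with the wheel.
- valve_stem: Tyre valve: straight brass stem 8 mm in diameter with a 10 mm black cap, sticking 36 mm from the rim straight towards the axle, in the middle plane of the wheel. Origin at point valve, its z axis points from the axle outwards. Not to be pushed.
- tyre: The rubber tyre, fixed on the wheel, 102 to 148 mm in radius and 46 mm wide; origin at the wheel's centre. Not to be pushed.
- gauge: Bystander: small round pressure gauge lying on the mat, 54 mm across and 22 mm high, with a 55 mm brass stem; origin under the middle of the round case, its x axis along the stem.
- spanner: Bystander: open-ended spanner 170 mm long lying on the mat; origin at the middle of its underside.
- spool: Bystander: light-blue solder spool on the mat, 64 mm across, 32 mm high; origin at the middle of its underside.
- flux_jar: Bystander: small amber jar with a white cap on the mat, 48 mm across, 45 mm high; origin at the middle of its underside.

How it is judged:
By the outcome, as a careful person would: the job done as asked, in the order asked, and still so for the second after the job is handed in, with the robot touching nothing.
It also fails if it takes over 61 s, if anything falls off the work surface, if the arm or the gripper's body presses on something with over 40 N, if the wrist force passes 120 N, or if a joint passes its speed limit or range.

## Working session

There is one attempt and no reset: what is moved stays moved. The work goes in short steps, each a Python script; the robot and the scene stay as the last script left them, time stands still between calls to the robot, and variables do not carry over. Pictures are saved under pics/ and viewed, and the job is handed in when it is done.

```bash
ls; mkdir -p pics
python3 - <<'E'
from bench import manip, effector, viewer
import cv2
for n in ["scene","side","wrist"]:
    c=viewer.get_calibration(n); print(n,c)
    cv2.imwrite(f"pics/a_{n}.png",viewer.get_image(n)[:,:,::-1])
print(manip.current_clock(),manip.current_tcp_rot(),manip.current_force())
E
```

```text
pics
scene {'vfov': 53.09799493811126, 'cx': 319.07182639919006, 'cy': 203.7914418658712, 'eye': array([ 1.29878274, -0.11079579,  0.84156455]), 'attitude': array([ 0.6805715 ,  0.60283912, -0.27047387, -0.31662488])}
side {'vfov': 57.33616256539789, 'cx': 323.905337853077, 'cy': 202.12758579500334, 'eye': array([0.34501672, 0.66259952, 0.6484088 ]), 'attitude': array([-0.11466902,  0.87653504, -0.46177421,  0.07281429])}
wrist {'vfov': 63.02121169583001, 'cx': 318.40436635511145, 'cy': 203.52864821976885, 'eye': array([ 0.32740989, -0.56680489,  0.38380926]), 'attitude': array([ 0.82514913, -0.54528163, -0.08217859,  0.1226521 ])}
0.15 [ 8.34543281e-01 -5.50941838e-01 -6.44513106e-04 -4.34262807e-04] [-1.09643043  0.21640675  0.15123558]
```

View pics/a_scene.png

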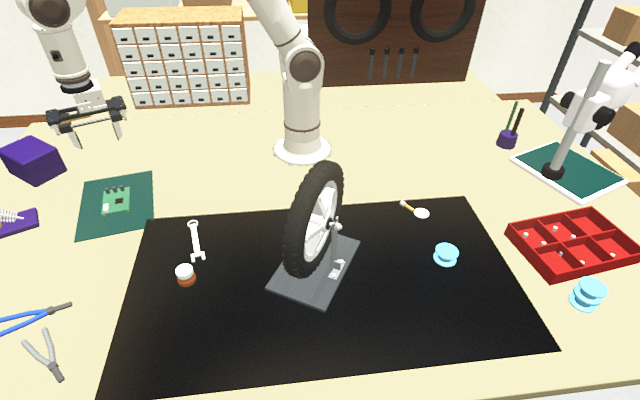

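View pics/a_side.png

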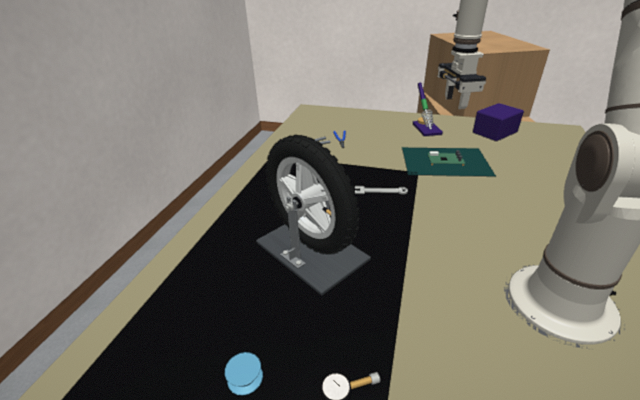

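View pics/a_wrist.png

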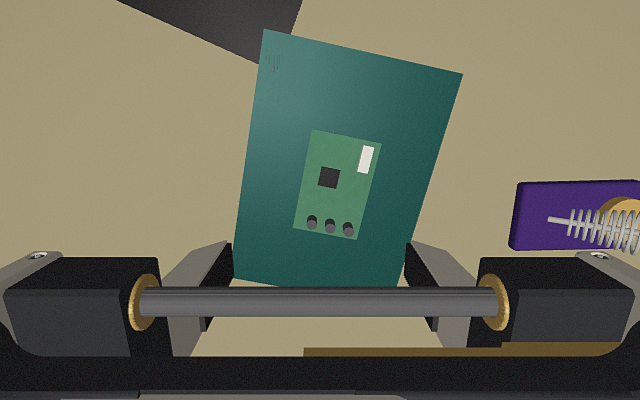

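Run:
```python
import cv2
a=cv2.imread("pics/a_side.png")[120:300,240:390]; cv2.imwrite("pics/b_side.png",cv2.resize(a,None,fx=3.3,fy=3.3,interpolation=cv2.INTER_CUBIC))
a=cv2.imread("pics/a_scene.png")[150:315,255:375]; cv2.imwrite("pics/b_scene.png",cv2.resize(a,None,fx=3.5,fy=3.5,interpolation=cv2.INTER_CUBIC))
```

```text
(no output)
```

View pics/b_side.png

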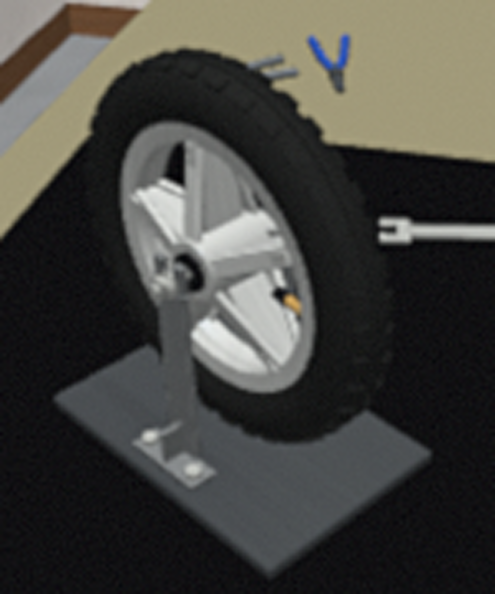

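View pics/b_scene.png

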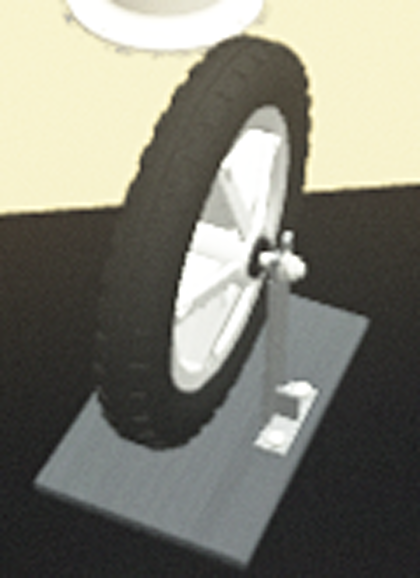

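```bash
cat > h.py <<'E'
import numpy as np, cv2
from scipy.spatial.transform import Rotation as R
from bench import manip, effector, viewer
def ray(cal,u,v):
    f=200/np.tan(np.radians(cal['vfov'])/2)
    d=np.array([(u-cal['cx'])/f,(v-cal['cy'])/f,1.])
    return np.array(cal['eye']),R.from_quat(cal['attitude']).as_matrix()@d
def onplane(cal,u,v,n,p):
    e,d=ray(cal,u,v); return e+d*(np.dot(n,np.array(p)-e)/np.dot(n,d))
def proj(cal,P):
    f=200/np.tan(np.radians(cal['vfov'])/2)
    c=R.from_quat(cal['attitude']).as_matrix().T@(np.array(P)-cal['eye'])
    return np.array([cal['cx']+f*c[0]/c[2],cal['cy']+f*c[1]/c[2]])
E
python3 - <<'E'
from h import *
z=[0,0,1]
s=viewer.get_calibration("side"); c=viewer.get_calibration("scene")
S=[onplane(s,240+u/3.3,120+v/3.3,z,[0,0,.014]) for u,v in [(54,399),(268,568),(431,454)]]
C=[onplane(c,255+u/3.5,150+v/3.5,z,[0,0,.014]) for u,v in [(369,320),(246,562),(35,484)]]
for n,Q in(("side",S),("scene",C)):
    a,b,d=Q; print(n,np.round(Q,4).tolist(),np.linalg.norm(a-b),np.linalg.norm(b-d),(a+d)/2, )
    print(np.degrees(np.arctan2(*(a-b)[1::-1])),np.degrees(np.arctan2(*(b-d)[1::-1])))
E
```

```text
side [[0.7348, -0.0098, 0.014], [0.5171, 0.1191, 0.014], [0.4279, -0.0206, 0.014]] 0.25307083531638824 0.16576652348309184 [ 0.58136214 -0.01524201  0.014     ]
-30.643358421653016 57.481223963498216
scene [[0.5253, 0.1187, 0.014], [0.7425, -0.0131, 0.014], [0.659, -0.1559, 0.014]] 0.2540809676002564 0.16541781022194843 [ 0.59211216 -0.01860987  0.014     ]
148.73439916611906 59.6837407139527
```

```bash
cat >> h.py <<'E'
YAW=1.03; C0=np.array([0.587,-0.017,0.174])
def axes(): return np.array([np.cos(YAW),np.sin(YAW),0]),np.array([-np.sin(YAW),np.cos(YAW),0]),np.array([0,0,1.])
def pt(alpha,r,x):
    X,Y,Z=axes(); return C0+x*X+r*(np.cos(alpha)*Z-np.sin(alpha)*Y)
def ori(roll,pitch,dyaw=0):
    # tool z along stand x rotated by dyaw about z, pitched down; jaw x at clock angle roll (0=up)
    a=YAW+dyaw
    X=np.array([np.cos(a),np.sin(a),0]);Y=np.array([-np.sin(a),np.cos(a),0]);Z=np.array([0,0,1.])
    z=np.cos(pitch)*X-np.sin(pitch)*Z; up=np.cos(pitch)*Z+np.sin(pitch)*X
    x=np.cos(roll)*up-np.sin(roll)*Y
    return R.from_matrix(np.column_stack([x,np.cross(z,x),z])).as_quat()
E
python3 - <<'E'
from h import *
for dy in (-30,0,20):
  for p in (0,15,30,45):
    for al in (-110,-60,0,60,110):
        s=''
        for roll in range(-180,180,20):
            q=manip.solve_ik(pt(np.radians(al),.055,-.008),ori(np.radians(roll),np.radians(p),np.radians(dy)))
            s+='#' if q is not None else '.'
        print(dy,p,al,s)
E
```

```text
-30 0 -110 ..................
-30 0 -60 ..................
-30 0 0 ##################
-30 0 60 ##################
-30 0 110 #########..#######
-30 15 -110 ..................
-30 15 -60 ..................
-30 15 0 ..................
-30 15 60 ##################
-30 15 110 ##################
-30 30 -110 ..................
-30 30 -60 ..................
-30 30 0 #######..#########
-30 30 60 ##################
-30 30 110 ##################
-30 45 -110 ..................
-30 45 -60 #####...##########
-30 45 0 ##################
-30 45 60 ##################
-30 45 110 ##################
0 0 -110 ##################
0 0 -60 ##################
0 0 0 ##################
0 0 60 ##################
0 0 110 ##################
0 15 -110 ##################
0 15 -60 ##################
0 15 0 ##################
0 15 60 ##################
0 15 110 ##################
0 30 -110 ##################
0 30 -60 ##################
0 30 0 ##################
0 30 60 ##################
0 30 110 ##################
0 45 -110 ##################
0 45 -60 ##################
0 45 0 ##################
0 45 60 ##################
0 45 110 ##################
20 0 -110 ##################
20 0 -60 ##################
20 0 0 ##################
20 0 60 ##################
20 0 110 ##################
20 15 -110 ##################
20 15 -60 ##################
20 15 0 ##################
20 15 60 ######.###########
20 15 110 ##################
20 30 -110 ##################
20 30 -60 ##################
20 30 0 ##################
20 30 60 ##################
20 30 110 ##################
20 45 -110 ##################
20 45 -60 ##################
20 45 0 ##################
20 45 60 ##################
20 45 110 ##################
```

Run:
```python
from h import *
c=viewer.get_calibration("wrist"); T=R.from_quat(manip.current_tcp_rot()).as_matrix()
print("cam off",T.T@(c['eye']-manip.current_tool_pos()), (T.T@R.from_quat(c['attitude']).as_matrix()).round(3).tolist())
```

```text
cam off [ 0.00021618 -0.07845521 -0.15804517] [[1.0, -0.001, -0.0], [0.001, 0.956, 0.292], [0.0, -0.292, 0.956]]
```

Run:
```python
from h import *
X,Y,Z=axes()
effector.close(f_grip=20)
manip.move_pose(C0-0.30*X+[0,0,.10],ori(np.pi/2,np.radians(30)))
manip.move_pose(C0-0.15*X+[0,0,.015],ori(np.pi/2,0))
print(manip.current_clock(),manip.current_tool_pos(),manip.current_q(),manip.current_force(),manip.current_finger_gap())
np.save("wc.npy",viewer.get_calibration("wrist"),allow_pickle=True)
for n in ["side","wrist"]:
    cv2.imwrite(f"pics/c_{n}.png",viewer.get_image(n)[:,:,::-1])
```

```text
3.6583 [ 0.51032517 -0.14677083  0.18931346] [ 1.58757672  1.2439959  -0.89227259  1.84374109 -0.62707027  1.12700818
  0.81779663] [-0.47673429 -0.60816397 -0.07176936] 0.0002870979292972968
```

View pics/c_wrist.png

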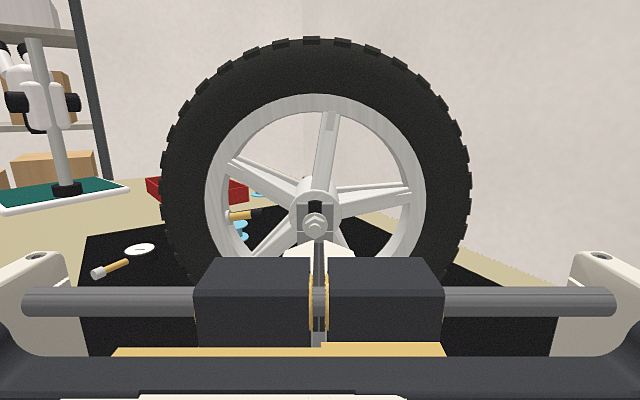

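View pics/c_side.png

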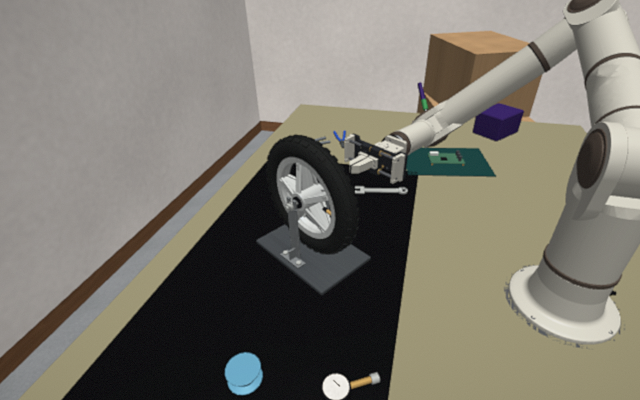

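Run:
```python
from h import *
a=cv2.imread("pics/c_wrist.png"); wc=np.load("wc.npy",allow_pickle=True).item()
g=cv2.cvtColor(a,cv2.COLOR_BGR2GRAY).astype(float)
g=cv2.GaussianBlur(g,(3,3),0)
cu,cv=315,197
P=[]
for th in np.radians(np.arange(-205,26,3)):
    rs=np.arange(85,130,.5)
    u=(cu+rs*np.cos(th)).astype(np.float32)[None]; v=(cv+rs*np.sin(th)).astype(np.float32)[None]
    l=cv2.remap(g.astype(np.float32),u,v,cv2.INTER_LINEAR)[0]
    i=np.argmin(np.diff(l)[:]+0) ; i=np.argmin(l[4:]-l[:-4])+2
    P.append((u[0,i],v[0,i]))
P=np.array(P); 
X,Y,Z=axes()
from scipy.optimize import least_squares
import h
for yaw in (1.0,1.03,1.06):
    X=np.array([np.cos(yaw),np.sin(yaw),0]);Y=np.array([-np.sin(yaw),np.cos(yaw),0])
    Q=np.array([onplane(wc,u,v,X,C0-.0135*X) for u,v in P])-C0
    y=Q@Y; z=Q@Z
    s=least_squares(lambda p:np.hypot(y-p[0],z-p[1])-p[2],[0,0,.1],loss='soft_l1',f_scale=.001)
    print(yaw,s.x,np.std(s.fun), np.sqrt(np.median(s.fun**2)))
# full: yaw, distance and centre with fixed r
def f(p):
    yaw=p[3];X=np.array([np.cos(yaw),np.sin(yaw),0]);Y=np.array([-np.sin(yaw),np.cos(yaw),0])
    c=np.array(p[:3]); Q=np.array([onplane(wc,u,v,X,c-.0135*X) for u,v in P])-c
    return np.hypot(Q@Y,Q@Z)-.102
s=least_squares(f,[*C0,1.03],loss='soft_l1',f_scale=.001); print(s.x,np.sqrt(np.median(s.fun**2)))
print(np.sqrt(np.diag(np.linalg.inv(s.jac.T@s.jac)))*.001)
b=a.copy()
for u,v in P: cv2.circle(b,(int(round(u)),int(round(v))),1,(0,0,255),-1)
cv2.imwrite("pics/d1.png",cv2.resize(b[30:260,150:480],None,fx=2.4,fy=2.4,interpolation=cv2.INTER_CUBIC))
```

```text
1.0 [ 0.00235059 -0.00200385  0.10537664] 0.0003013226514521434 0.00022290803126601144
1.03 [ 0.00190597 -0.00187636  0.10524629] 0.00017893367123781489 0.00010601163916230949
1.06 [ 0.00146622 -0.00188125  0.10525002] 0.0003550009815957196 0.0003147210743594947
[ 0.5806847  -0.02387286  0.17510296  1.02656377] 0.00010662556481784435
[0.00034843 0.0004588  0.00018038 0.01296894]
```

View pics/d1.png

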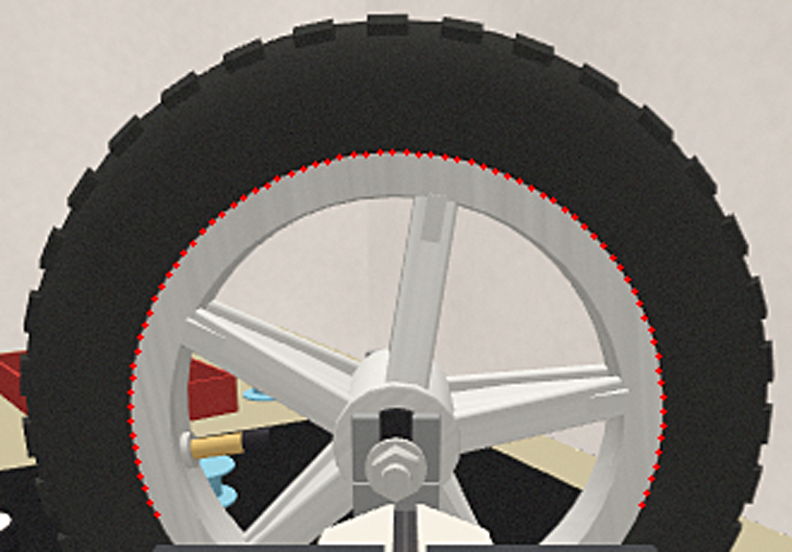

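```bash
sed -i 's/^YAW=.*/YAW=1.0266; C0=np.array([0.5807,-0.0239,0.1748])/' h.py
python3 - <<'E'
from h import *
wc=np.load("wc.npy",allow_pickle=True).item(); s=viewer.get_calibration("side"); c=viewer.get_calibration("scene")
X,Y,Z=axes()
for d in (0,.004,.008):
    C=C0+d*X
    print(d,"wrist nut",proj(wc,C-.068*X),"side nut",proj(s,C+.06*X),"scene nut",proj(c,C+.06*X),"scene tyre top",proj(c,C+.148*Z))
    for n,k in(("side",s),("scene",c)):
        print(n,[proj(k,C+a*.085*X+b*.13*Y-.16*Z).round(1).tolist() for a,b in((1,1),(1,-1),(-1,-1),(-1,1))])
P=np.array([onplane(wc,u,v,X,C0) for u,v in [(150+188/2.4,30+447/2.4),(150+262/2.4,30+441/2.4)]])
for p in P: 
    q=p-C0; print("valve",np.hypot(q@Y,q@Z),np.degrees(np.arctan2(-(q@Y),q@Z)))
print("side meas", [(240+u/3.3,120+v/3.3) for u,v in [(268,568),(54,399),(431,454)]],(240+183/3.3,120+272/3.3))
print("scene meas", [(255+u/3.5,150+v/3.5) for u,v in [(369,320),(246,562),(35,484)]],(255+287/3.5,150+265/3.5))
E
```

```text
0 wrist nut [314.13616858 231.95968789] side nut [290.41960124 205.65970514] scene nut [336.02546144 223.9811283 ] scene tyre top [313.67086244 167.75674223]
side [[323.1, 291.2], [257.3, 238.6], [304.9, 212.5], [372.2, 255.2]]
scene [[358.7, 238.4], [322.7, 308.3], [261.7, 284.9], [305.4, 221.4]]
0.004 wrist nut [314.20758368 230.02116679] side nut [289.04646362 206.37221402] scene nut [337.56489017 224.46118262] scene tyre top [315.31709721 168.20366572]
side [[321.8, 292.1], [256.0, 239.3], [303.9, 213.1], [371.1, 256.0]]
scene [[360.0, 238.8], [324.3, 308.9], [263.1, 285.4], [306.6, 221.8]]
0.008 wrist nut [314.27687501 228.1402943 ] side nut [287.66593143 207.08855988] scene nut [339.10813735 224.94242769] scene tyre top [316.96777916 168.65179653]
side [[320.5, 293.1], [254.8, 239.9], [302.9, 213.6], [370.1, 256.7]]
scene [[361.4, 239.2], [325.8, 309.5], [264.5, 285.9], [307.8, 222.2]]
valve 0.08532988460000063 -97.51963063716853
valve 0.0550737588961767 -98.93716069336539
side meas [(321.21212121212125, 292.1212121212121), (256.3636363636364, 240.90909090909093), (370.6060606060606, 257.5757575757576)] (295.45454545454544, 202.42424242424244)
scene meas [(360.42857142857144, 241.42857142857144), (325.2857142857143, 310.57142857142856), (265.0, 288.2857142857143)] (337.0, 225.71428571428572)
```

```bash
sed -i 's/^YAW=.*/YAW=1.0266; C0=np.array([0.5828,-0.0205,0.1746])/' h.py
python3 - <<'E'
from h import *
q0=manip.current_q()
for al in (-26,0,30,60,90):
    for k in (0,180):
        q=manip.solve_ik(pt(np.radians(al),.057,-.009),ori(np.radians(al+k),0)); print(al,k,np.round(q,2) if q is not None else None)
a=np.radians(-26)
manip.move_pose(pt(a,.057,-.09),ori(a,0))
print(manip.current_clock(),manip.current_q(),manip.current_force())
for n in ["side","wrist","scene"]:
    cv2.imwrite(f"pics/e_{n}.png",viewer.get_image(n)[:,:,::-1])
E
```

```text
-26 0 [ 1.65  1.6  -1.33  2.02 -0.14  0.66  2.36]
-26 180 [ 1.33  1.07 -0.81  2.03 -1.04  1.02 -0.03]
0 0 [ 1.59  1.51 -1.28  1.97 -0.3   0.7   2.02]
0 180 [ 1.24  1.01 -0.71  1.98 -1.11  1.11 -0.47]
30 0 [ 1.52  1.42 -1.19  1.9  -0.48  0.77  1.65]
30 180 [ 1.14  1.   -0.6   1.91 -1.16  1.2  -0.99]
60 0 [ 1.44  1.38 -1.09  1.84 -0.6   0.84  1.24]
60 180 [ 1.05  1.01 -0.5   1.85 -1.21  1.26 -1.49]
90 0 [ 1.37  1.34 -0.97  1.8  -0.72  0.91  0.84]
90 180 [ 1.    1.06 -0.44  1.81 -1.23  1.29 -1.98]
5.1167 [ 1.7789117   1.57213561 -1.31847491  1.97518399 -0.10664893  0.84159646
  2.33393287] [ 1.42322686 -0.03998235  0.64311803]
```

View pics/e_wrist.png

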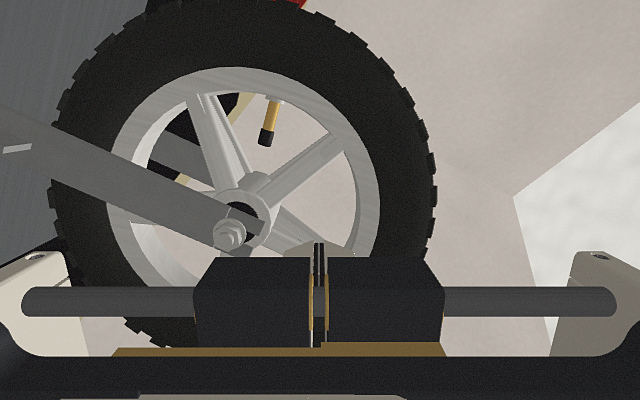

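View pics/e_side.png

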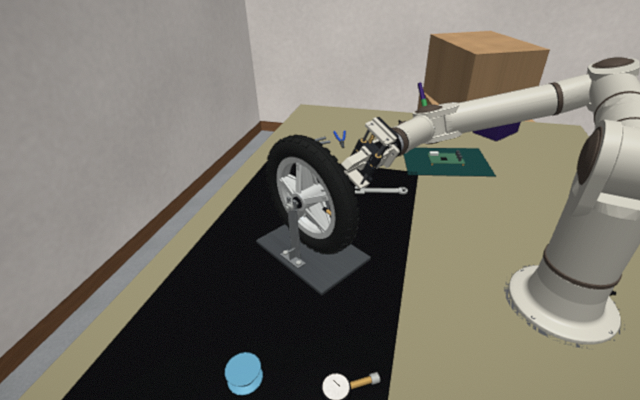

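Run:
```python
from h import *
a=np.radians(-26)
f0=np.array(manip.current_force()); print(f0)
for x in (-.04,-.028,-.02,-.009):
    manip.servo_line(pt(a,.057,x),ori(a,0),vel=.05 if x>-.03 else .1)
    f=np.array(manip.current_force())-f0; print(x,f.round(2))
    if np.linalg.norm(f)>6: print("STOP"); break
print(manip.current_clock())
for n in ["side","wrist","scene"]:
    cv2.imwrite(f"pics/f_{n}.png",viewer.get_image(n)[:,:,::-1])
a=cv2.imread("pics/f_side.png")[120:300,240:450]; 
b=cv2.imread("pics/f_scene.png")[130:310,230:380]
cv2.imwrite("pics/f_z.png",cv2.resize(np.hstack([a,b]),None,fx=2.2,fy=2.2,interpolation=cv2.INTER_CUBIC))
```

```text
[-0.04555401 -0.32397906 -0.44328738]
-0.04 [-0.15 -0.19  1.22]
-0.028 [ 0.69 -0.58 -0.09]
-0.02 [-0.01 -0.12  0.83]
-0.009 [ 0.45 -0.28  0.63]
6.9833
```

View pics/f_z.png

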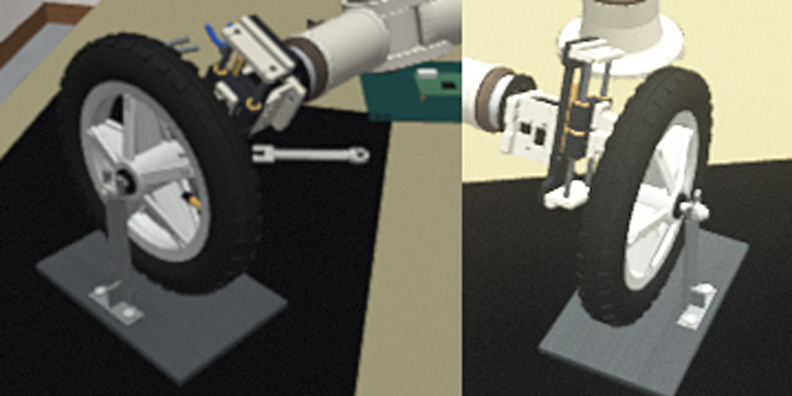

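View pics/f_wrist.png

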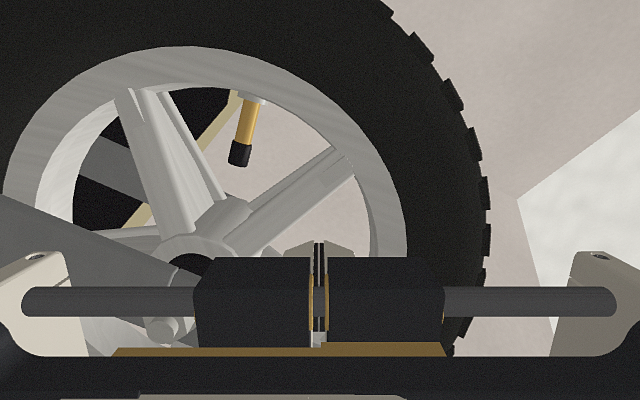

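```bash
cat >> h.py <<'E'
def arc(a0,a1,step=8,vel=.04,x=-.009,r=.057,fmax=15):
    n=max(1,int(np.ceil(abs(a1-a0)/step)))
    for al in np.linspace(a0,a1,n+1)[1:]:
        a=np.radians(al); manip.servo_line(pt(a,r,x),ori(a,0),vel=vel)
        f=np.array(manip.current_force()); X,Y,Z=axes()
        rad=np.cos(a)*Z-np.sin(a)*Y; tan=-np.sin(a)*Z-np.cos(a)*Y
        print(round(al,1),"F x/rad/tan",np.round([f@X,f@rad,f@tan],1))
        if np.linalg.norm(f)>fmax: print("STOP");return False
    return True
def snap(tag,names=("side","wrist","scene")):
    np.save(tag+"_wc.npy",viewer.get_calibration("wrist"),allow_pickle=True)
    for n in names: cv2.imwrite(f"pics/{tag}_{n}.png",viewer.get_image(n)[:,:,::-1])
E
python3 - <<'E'
from h import *
arc(-26,22); print(manip.current_clock()); snap("g",("side","wrist"))
E
```

```text
-18.0 F x/rad/tan [ 0.4 -0.3 -0.2]
-10.0 F x/rad/tan [ 0.3  1.4 -1.9]
-2.0 F x/rad/tan [-0.1  0.4 -1. ]
6.0 F x/rad/tan [ 0.5  0.2 -1.6]
14.0 F x/rad/tan [ 1.1  1.5 -1.3]
22.0 F x/rad/tan [ 1.7  0.8 -1.6]
9.2333
```

View pics/g_wrist.png

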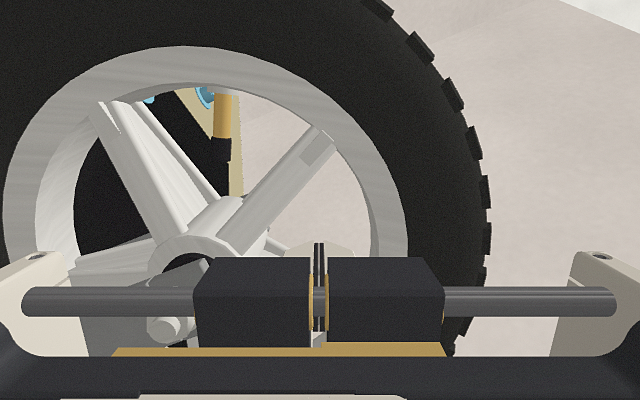

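View pics/g_side.png

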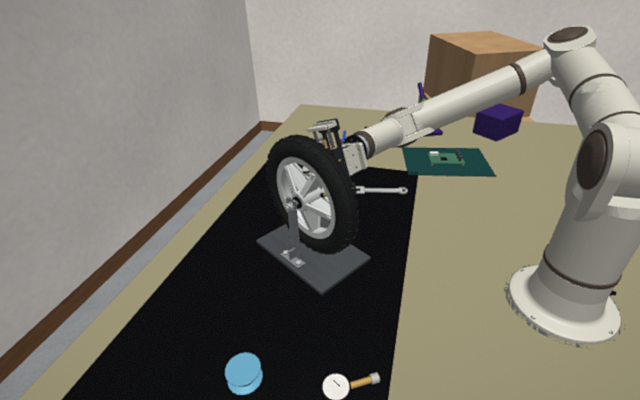

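Run:
```python
from h import *
arc(22,80); manip.sleep(.2); print(manip.current_clock()); snap("i")
```

```text
29.2 F x/rad/tan [ 1.   2.  -1.7]
36.5 F x/rad/tan [ 1.4  2.  -1.1]
43.8 F x/rad/tan [ 1.8  2.5 -1.6]
51.0 F x/rad/tan [ 0.3  1.8 -1.3]
58.2 F x/rad/tan [ 0.8  1.9 -0.6]
65.5 F x/rad/tan [ 0.9  2.2 -1.4]
72.8 F x/rad/tan [ 0.4  2.7 -1.2]
80.0 F x/rad/tan [-0.2  1.8 -2.1]
12.2
```

View pics/i_wrist.png

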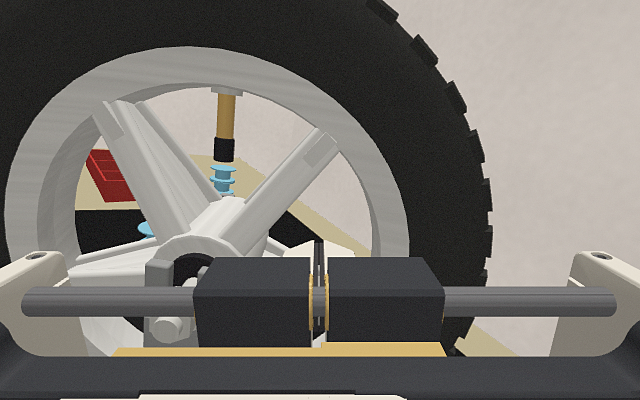

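View pics/i_scene.png

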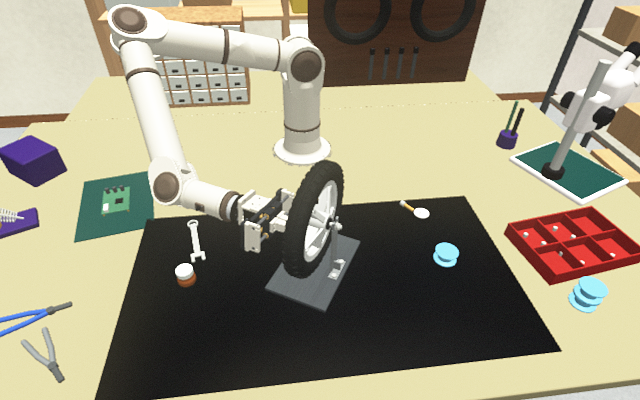

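Run:
```python
from h import *
wc=np.load("i_wc.npy",allow_pickle=True).item(); X,Y,Z=axes()
a=cv2.imread("pics/i_wrist.png"); hsv=cv2.cvtColor(a,cv2.COLOR_BGR2HSV)
m=cv2.inRange(hsv,(10,90,80),(28,255,255)); m[:,:205]=0;m[:,250:]=0;m[150:]=0
ys,xs=np.nonzero(m); print(len(xs),xs.min(),xs.max(),ys.min(),ys.max())
for v in (98,105,115,125,132):
    r=xs[ys==v]; print(v,r.min(),r.max())
    q=onplane(wc,(r.min()+r.max())/2,v,X,C0)-C0; print("  r",np.hypot(q@Y,q@Z),"deg",np.degrees(np.arctan2(-(q@Y),q@Z)))
q=onplane(wc,224,160,X,C0)-C0; print("cap r",np.hypot(q@Y,q@Z),"deg",np.degrees(np.arctan2(-(q@Y),q@Z)))
# rim outer edge, camera-based circle
g=cv2.GaussianBlur(cv2.cvtColor(a,cv2.COLOR_BGR2GRAY).astype(np.float32),(3,3),0)
P=[]
for th in np.radians(np.arange(-170,-20,4)):
    rs=np.arange(150,235,.5); u=(207+rs*np.cos(th)).astype(np.float32)[None]; v=(245+rs*np.sin(th)).astype(np.float32)[None]
    l=cv2.remap(g,u,v,cv2.INTER_LINEAR)[0]; i=np.argmin(l[4:]-l[:-4])+2; P.append((u[0,i],v[0,i]))
from scipy.optimize import least_squares
def f(p):
    c=C0+p[0]*X+p[1]*Y+p[2]*Z; Q=np.array([onplane(wc,u,v,X,c-.0135*X) for u,v in P])-c
    return np.hypot(Q@Y,Q@Z)-.102
s=least_squares(f,[0,0,0],loss='soft_l1',f_scale=.001); print("centre shift stand axes",s.x,np.median(abs(s.fun)))
```

```text
749 216 234 93 138
98 218 234
  r 0.08246806400389078 deg -2.0014958820849214
105 218 234
  r 0.07918292828597492 deg -1.8625574164378123
115 217 233
  r 0.07435041103866602 deg -2.017807713147679
125 217 233
  r 0.06950456747518317 deg -1.7890244557373076
132 217 232
  r 0.06602588711476379 deg -1.8223283400079322
cap r 0.0517870474641216 deg -1.1583307337460167
centre shift stand axes [-0.00281492 -0.00098838  0.00053742] 5.7071644570257096e-05
```

Run:
```python
from h import *
arc(80,82.3,step=3,vel=.01); manip.sleep(.2); snap("j",("wrist",))
arc(82.3,76,step=8,vel=.03)
a=np.radians(76)
manip.servo_line(pt(a,.057,-.09),ori(a,0),vel=.1)
X,Y,Z=axes()
# frontal view: camera above tool, aligned with axle, roll 90
manip.servo_line(C0-.14*X+.02*Z,ori(np.pi/2,0),vel=.1)
manip.sleep(.3)
print(manip.current_clock(),manip.current_force()); snap("k")
```

```text
82.3 F x/rad/tan [-2.   1.2 -4.4]
76.0 F x/rad/tan [ 0.1  0.5 -0.1]
15.4917 [-0.16009093 -0.9984146  -0.32519952]
```

View pics/k_wrist.png

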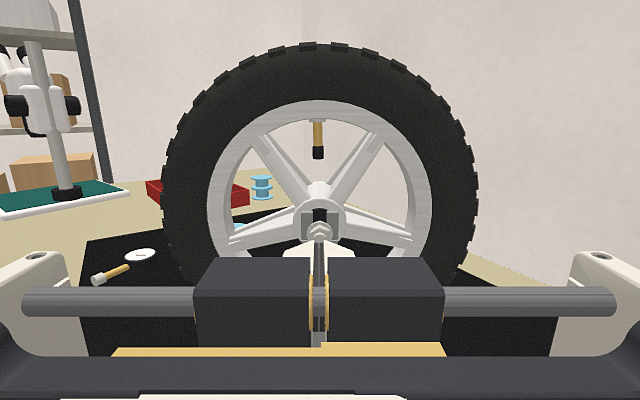

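View pics/k_side.png

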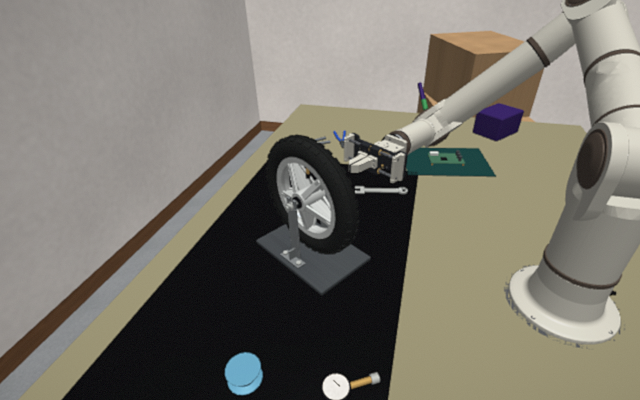

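```bash
cat > meas.py <<'E'
import sys
from h import *
from scipy.optimize import least_squares
def meas(tag):
    wc=np.load(tag+"_wc.npy",allow_pickle=True).item(); a=cv2.imread(f"pics/{tag}_wrist.png")
    g=cv2.GaussianBlur(cv2.cvtColor(a,cv2.COLOR_BGR2GRAY).astype(np.float32),(3,3),0)
    X,Y,Z=axes(); cu,cv=proj(wc,C0-.0135*X); P=[]
    for th in np.radians(np.arange(-200,21,3)):
        rs=np.arange(90,130,.5); u=(cu+rs*np.cos(th)).astype(np.float32)[None]; v=(cv+rs*np.sin(th)).astype(np.float32)[None]
        l=cv2.remap(g,u,v,cv2.INTER_LINEAR)[0]; i=np.argmin(l[4:]-l[:-4])+2; P.append((u[0,i],v[0,i]))
    def f(p):
        c=C0+p[0]*X+p[1]*Y+p[2]*Z; Q=np.array([onplane(wc,u,v,X,c-.0135*X) for u,v in P])-c
        return np.hypot(Q@Y,Q@Z)-.102
    s=least_squares(f,[0,0,0],loss='soft_l1',f_scale=.0005); C=C0+s.x[0]*X+s.x[1]*Y+s.x[2]*Z
    print("shift",s.x.round(4),np.median(abs(s.fun)))
    hsv=cv2.cvtColor(a,cv2.COLOR_BGR2HSV); m=cv2.inRange(hsv,(10,90,80),(28,255,255))
    w=np.zeros_like(m); w[105:170,290:350]=1; m*=w
    ys,xs=np.nonzero(m); L=[]
    for v in range(ys.min()+2,ys.max()-1):
        r=xs[ys==v]; q=onplane(wc,(r.min()+r.max())/2,v,X,C)-C; L.append((q@Z,-(q@Y)))
    # sub-pixel: intensity-weighted dark/brass columns incl. cap against the pale wall
    for v in range(124,158,3):
        row=255-g[v,300:338]; row=np.clip(row-np.median(row)-15,0,None); u=300+(row*np.arange(38)).sum()/row.sum()
        q=onplane(wc,u,v,X,C)-C; print(v,round(u,2),"r %.4f deg %.2f"%(np.hypot(q@Y,q@Z),np.degrees(np.arctan2(-(q@Y),q@Z))))
    L=np.array(L); print("brass mean deg",np.degrees(np.arctan2(L[:,1],L[:,0])).mean())
meas(sys.argv[1])
E
python3 meas.py k
```

```text
shift [-0.0044 -0.0005  0.0008] 0.00014345061083457372
124 317.0 r 0.0817 deg -1.18
127 317.19 r 0.0792 deg -1.10
130 317.14 r 0.0766 deg -1.17
133 317.3 r 0.0740 deg -1.11
136 317.31 r 0.0714 deg -1.14
139 317.26 r 0.0687 deg -1.22
142 317.53 r 0.0661 deg -1.07
145 317.81 r 0.0635 deg -0.88
148 317.51 r 0.0608 deg -1.18
151 317.61 r 0.0581 deg -1.15
154 317.59 r 0.0554 deg -1.22
157 317.7 r 0.0527 deg -1.18
brass mean deg -1.2877719789960433
```

```bash
python3 - <<'E'
from h import *
a=np.radians(76); X,Y,Z=axes()
manip.servo_line(pt(a,.057,-.09),ori(a,0),vel=.1)
manip.servo_line(pt(a,.057,-.009),ori(a,0),vel=.06)
print(manip.current_force())
arc(76,81,step=8,vel=.03)
arc(81,83.4,step=3,vel=.008); manip.sleep(.2)
arc(83.4,76,step=8,vel=.03)
manip.servo_line(pt(a,.057,-.09),ori(a,0),vel=.1)
manip.servo_line(C0-.14*X+.02*Z,ori(np.pi/2,0),vel=.1)
manip.sleep(.3)
print(manip.current_clock(),manip.current_force()); snap("l")
E
python3 meas.py l
```

```text
[ 0.58714182  0.74266686 -0.50179903]
81.0 F x/rad/tan [-0.3 -0.3  0.2]
83.4 F x/rad/tan [-1.4 -0.3 -3.6]
76.0 F x/rad/tan [-0.1  0.4  0.1]
21.5583 [-0.29755167  0.40174799  0.53765281]
shift [-0.0045 -0.0005  0.0008] 0.00013636830972572206
124 318.64 r 0.0817 deg -0.18
127 318.76 r 0.0792 deg -0.11
130 318.79 r 0.0766 deg -0.10
133 318.8 r 0.0740 deg -0.09
136 318.79 r 0.0714 deg -0.10
139 318.8 r 0.0688 deg -0.10
142 318.79 r 0.0661 deg -0.11
145 318.84 r 0.0635 deg -0.07
148 318.7 r 0.0608 deg -0.19
151 318.71 r 0.0581 deg -0.19
154 318.72 r 0.0554 deg -0.19
157 318.73 r 0.0527 deg -0.19
brass mean deg 0.0459134708122014
```

View pics/l_wrist.png

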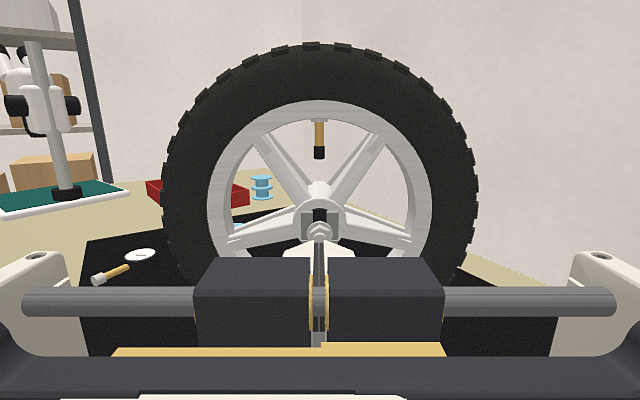

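View pics/l_scene.png

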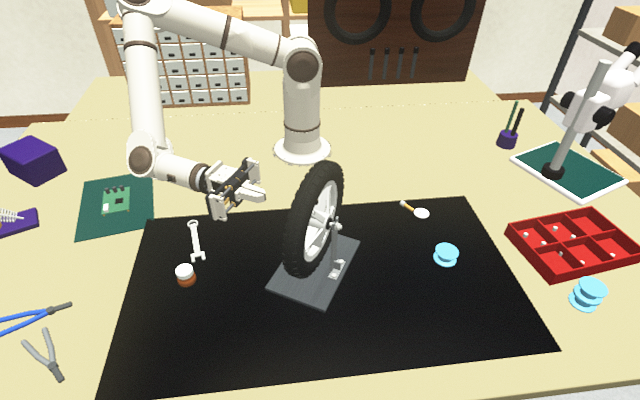

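The valve stem is upright at (319,120–158), directly above the axle nut at (319,230). In the scene view the stand and the four bystanders are where they started, and the arm is clear of everything.

Run:
```python
from bench import manip
manip.hand_in(); print(manip.current_clock())
```

```text
the job is handed in; nothing more can be done
the job is handed in; nothing more can be done
```

The tyre valve is at the top of the wheel, and I handed the job in at about 21.6 s of the 61 s allowed. I turned the wheel about 98° clockwise by pushing one spoke with the shut fingertips. A first check from the wrist camera showed the valve about 1.2° short, so I made one small correcting push and backed the arm away.

- **Valve position:** the last wrist picture puts the valve within about 0.2° of straight above the axle. Two ways of reading it gave about −0.1° and +0.05°.
- **Forces:** the contact force readings, taken after each short step, stayed below about 5 N. The fingers touched only the spoke, as far as the pictures and forces show.
- **Surroundings:** the before and after pictures show no visible movement of the stand or the other items.
- **Disagreement:** camera estimates of how far the wheel stands from the robot differed by up to about 9 mm along the axle. This hardly affects the valve angle, which I measured from the rim itself.

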